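# Open a stirrer's guard cabinet and hold its self-closing gate wide

### The job

Open the clear guard cabinet around the hotplate so that a colleague can lift the flask out: squeeze the blue main catch on its roof first, which lets the gate spring ajar onto the safety catch, then squeeze the red safety catch, and swing the gate out past its check detent until it stands wide open, about square to the cabinet's front. The gate closes by itself, so finish while still holding it there with the gripper; leave the flask and everything else on the bench and on the cabinet where it stands.

Things in the scene. Friction and masses are not known exactly. Their poses are not given: they have to be found in the camera images.
- cabinet: Clear guard cabinet with white frame, fixed on the bench: 260 mm deep (its x), 320 wide (its y), 240 high with a flat roof. Origin: centre of its underside. The open front, at x = -130 mm, looks along its -x and is closed by the gate. Placed anew each run, turned 58 to 72 degrees so that the front looks to the robot's right. A yellow hotplate with the flask on it stands inside.
- gate (a joint): Gate angle about its upright hinge, rad: 0 shut, positive as its free edge swings out of the cabinet's front (anticlockwise seen from above), end stop at 1.75. Pale blue frame with clear pane, 12 mm thick, 300 wide, top edge 236 above the bench, about 0.9 kg. Both catches hold it shut. Freed of the main catch it springs to 0.06-0.12 and leans on the safety catch; freed of that, to about 0.2.
- gate_check (a point): Sprung roller of the gate's check under the roof near the hinge (its rest point, 196 mm above the bench). From its rest at 0.2 rad the gate must be pulled over this detent: 4 to 7 N at the handle between about 0.24 and 0.38 rad, then it snaps over. Past it a spring draws the gate shut again with about 1 N (at 0.5 rad) to 4 N (at 1.5 rad) at the handle: it never stays wide by itself.
- gate_hinge (a point): Point on the gate's upright hinge axis, 212 mm above the bench, at (-136, -150) mm in the cabinet's x, y; it does not move with the gate.
- gate_handle (a point): Grip point of the gate's black D handle near its free edge: on the axis of an upright round bar 12 mm thick, 212 mm above the bench; the bar spans 110 to 228 mm with a leg back to the gate at each end. 280 mm from the hinge along the gate, 51 mm outside the hinge's plane, 39 mm of space behind the bar. Can be pinched from above. Axes: x through the gate to the inside, y from hinge to free edge.
- gate_edge (a point): Point on the gate's free edge (the end away from the hinge), at mid thickness, 304 mm from the hinge, 212 mm above the bench; moves with the gate, axes as for gate_handle.
- main_catch_squeeze (a point): Midpoint between the two BLUE tabs of the main catch on the roof, 26 mm above the roof, 36 mm behind the gate's middle plane, 135 or 255 mm from the hinge along the gate (the catches change places from run to run). Axes as the cabinet's. The tabs face each other along y: upright plates 28 mm long in x, outer faces 56 mm apart, 6 to 42 mm above the roof; 30 mm free beside each.
- safety_catch_squeeze (a point): The same point of the safety catch: RED tabs and longer prongs, otherwise the same sizes, travel and springs, 120 mm from the main catch. Squeezing it frees nothing until the main catch has been released and the gate leans on this one.
- main_catch_l (a joint): Inward travel of the blue tab on the +y side, m: 0 out, 0.011 fully in. Each tab slides by itself against its spring (1.5 N at rest, 5 N fully in) and springs back when let go. Both tabs of a catch must be in by 5 mm or more at the same time to free the gate: squeeze them together, centred, fully in.
- main_catch_r (a joint): The same for the blue tab on the -y side.
- safety_catch_l (a joint): The same for the red tab on the +y side.
- safety_catch_r (a joint): The same for the red tab on the -y side.
- flask: Small conical glass flask with blue contents, 66 mm across, 78 mm high, standing on the hotplate inside the cabinet, its foot 105 mm above the bench. Origin: centre of its underside. Leave alone.
- vial: Amber capped vial, 28 mm across, 55 mm high, standing on the back part of the cabinet's roof. Origin: centre of its underside. Leave alone.
- dish: Glass dish, 76 mm across, 16 mm high, on the back part of the cabinet's roof. Origin: centre of its underside. Leave alone.
- beaker: Empty glass beaker, 72 mm across, 95 mm high, on the bench beside the cabinet's side wall at the gate's free-edge end, clear of the gate's swing. Origin: centre of its underside. Leave alone.
- reagent: Amber reagent bottle with blue cap, 68 mm across, 155 mm high, on the right of the bench. Origin: centre of its underside. Leave alone.
- wash_bottle: White wash bottle with red collar and bent spout, 66 mm across, 165 mm high, on the right of the bench. Origin: centre of its underside. Leave alone.
- wipes: Carton of lab wipes, 85 x 115 x 70 mm, on the right of the bench. Origin: centre of its underside. Leave alone.

How it is judged:
On the way, in this order (a step that is already met when the one before it is completed fails the run):
1. the main catch is squeezed and the gate springs ajar onto the safety catch (value of joint gate between 0.03 and 0.15 rad), for 0.2 s.
2. the safety catch is squeezed and the gate springs out to its check detent (value of joint gate above 0.155 rad), for 0.2 s.
3. the gate is swung past its detent (value of joint gate above 0.6 rad), for 0.1 s.
At the end, for the whole second after the job is handed in: The gate stands still (under 0.15 rad/s) at more than 1.25 rad (72 degrees) from shut and the gripper's fingers bear on it with more than 0.5 N, holding it against its spring; the flask, vial, dish, beaker, bottles and carton are within 20 mm of where they began (value of joint gate above 1.25 rad and velocity of joint gate between -0.15 and 0.15 rad/s and contact force between the fingers and gate above 0.5 N and distance of each of flask, vial, dish, beaker, reagent, wash_bottle, wipes from where it was at the start of the episode below 0.02 m); the arm keeps its last pose, push and grip.
It fails at once if a bystander is knocked away or over (distance of any of flask, vial, dish, beaker, reagent, wash_bottle, wipes from where it was at the start of the episode above 0.03 m or angle between any of flask, vial, beaker, reagent, wash_bottle's own z axis and vertical above 0.5 rad).
It also fails if it takes over 54 s, if anything falls off the work surface, if the arm or the gripper's body presses on something with over 40 N, if the wrist force passes 120 N, or if a joint passes its speed limit or range.

### The arm

A 7-joint arm with a two-finger parallel gripper is mounted at the origin on the work surface. World frame = base frame: x ahead of the robot, y to its left, z up, the work surface at z = 0. Lengths are in m, angles in rad, forces in N, time in s.
With the tool pointing down it reaches from about 0.425 to 0.95 m from the base axis. Payload 4.7 kg.
Tool frame: the origin (TCP) lies on the centre line of the jaws, within the pads' length; the fingertips stand robot.nose_length ahead of it and the grasp point (between the pads) lies 8 mm behind it (robot.nose_length is the distance from the TCP to the fingertips, in m); z points along the fingers, x is the direction in which the jaws open and shut, and the axes are right-handed (so a half turn about z gives the same grasp; the last joint's range is limited). The gripper opens to 85 mm and grips with 20 to 120 N. Pads are 22 mm wide; open, the fingers measure 114 mm over their backs; the gripper's body (76 mm by 85 mm) begins 54 mm behind the grasp point. The pads swing forward as they close: fully open they stand 13 mm farther back than shut.
Start: joints at [-0.029, 0.469, -0.049, 1.532, 0.024, 1.141, -0.082], TCP at [0.675, 0, 0.242] pointing down, gripper open.
Joint ranges: [-2.59, 2.59], [-0.33, 1.99], [-1.39, 1.29], [0.1, 2.45], [-1.04, 4.18], [0.21, 1.99], [-2.66, 2.66]. Speed limits (rad/s): [2.57, 2.57, 3.14, 3.14, 3.14, 3.14, 3.14].

### API

Orientations are given as [roll, pitch, yaw] about the fixed x, y, z axes, in that order (R = Rz(yaw) Ry(pitch) Rx(roll)).
In Python, from plant import robot gives the robot as it stands. Calls block until the motion is done:
- robot.goto(position, orientation): joint-space move of the TCP to a pose.
- robot.move_straight(position, vel=0.15, attitude=None, contact_N=None): straight line of the TCP; attitude=None keeps the orientation; vel is the mean speed in m/s. With contact_N (N) it stops when the force on the tool has changed by that much, and returns True; else False.
- robot.move_joints(angles): joint-space move.
- robot.grip(opening, strength=None): opening from 0.0 (shut) to 1.0 (fully open); strength is the grip in N (None keeps the last); returns when the fingers have stopped.
- robot.sleep(seconds).
- robot.inverse_kinematics(position, orientation): joint angles nearest the present ones, or None.
- robot.sense(): the state.
- robot.grab_frame(name): name is "scene" or "side" or "wrist"; returns a dict with "image" (480x640x3 uint8, red, green, blue), "range_z" (480x640 float32, m along the optical axis (not along the pixel's ray), 0 where there is no reading), "fx", "fy", "cx", "cy" (pixels), "R" (3x3) and "t" (3): a world point X has camera coordinates R X + t. Camera axes: x right, y down, z forward; pixel columns grow to the right and rows downward; lengths in m; the calibration is good to about 2 mm. A picture is of the moment at which its call begins.
A pose or a line that the arm cannot do raises robot.IKError and nothing moves.
- robot.close_job(): hands the job in, once; it reports no verdict.
The state is a dict: "t": time; "joint_pos": joint angles; "joint_velocities": joint speeds; "effort": joint torques, N m; "tcp_pos": TCP position; "tcp_rot": TCP orientation; "wrist_force": force on the tool from outside, world axes, zero at the start; "torque": the same for the moment, N m; "opening": opening from 0.0 (shut) to 1.0 (fully open).
Only numpy, scipy, OpenCV 4.12 (cv2) and the standard library are available. Lean on these libraries where they do the work, as an engineer would, in place of code of your own. Each camera call takes 0.05 s, during which the arm holds its last target.

## Working session

There is one attempt and no reset: what is moved stays moved. The work goes in short steps, each a Python script; the robot and the scene stay as the last script left them, time stands still between calls to the robot, and variables do not carry over. Pictures are saved under pics/ and viewed, and the job is handed in when it is done.

```bash
ls; mkdir -p pics; cat > h.py <<'E'
import numpy as np, cv2
from plant import robot
def snap(n,f):
    d=robot.grab_frame(n); cv2.imwrite('pics/'+f+'.png',d['image'][:,:,::-1]); 
    np.savez('pics/'+f+'.npz',**{k:np.array(v) for k,v in d.items()}); return d
def ray(d,u,v):
    R=np.array(d['R']);t=np.array(d['t']); c=-R.T@t
    k=R.T@np.array([(u-d['cx'])/d['fx'],(v-d['cy'])/d['fy'],1]); return c,k
def onplane(d,u,v,z):
    c,k=ray(d,u,v); return c+k*(z-c[2])/k[2]
def pts(d,m):
    z=d['range_z']; v,u=np.nonzero(m&(z>0)); zz=z[v,u]
    P=np.stack([(u-d['cx'])/d['fx']*zz,(v-d['cy'])/d['fy']*zz,zz],1)
    return (P-np.array(d['t']))@np.array(d['R'])
E
python3 - <<'E'
from h import *
for n in ('scene','side','wrist'): d=snap(n,n+'0'); print(n,-np.array(d['R']).T@d['t'])
s=robot.sense();print(s['t'],s['tcp_pos'],s['tcp_rot'],s['opening'],robot.nose_length)
E
```

```text
pics
scene [1.26340896 0.17196778 1.33716389]
side [0.34851989 1.21606816 0.89395363]
wrist [0.6753604  0.08117121 0.37358067]
0.15 [6.74566121e-01 1.76046875e-05 2.41480516e-01] [3.14152512e+00 1.54349236e-03 6.60398613e-05] 0.9979874075432394 0.011
```

View pics/scene0.png

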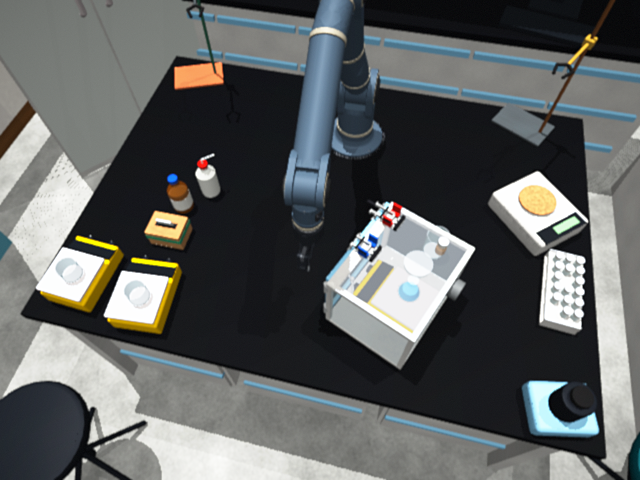

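View pics/side0.png

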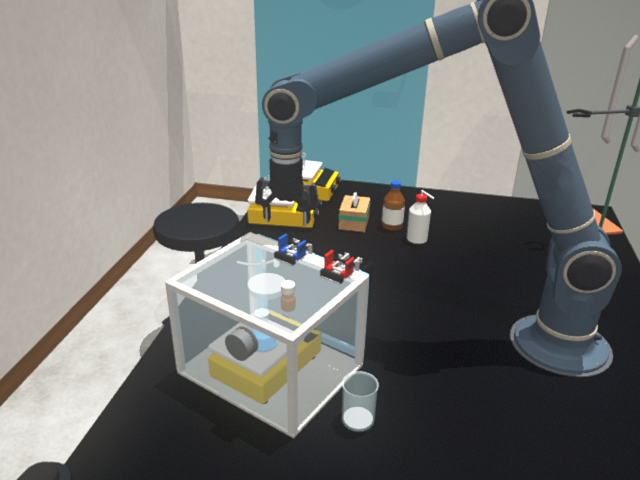

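View pics/wrist0.png

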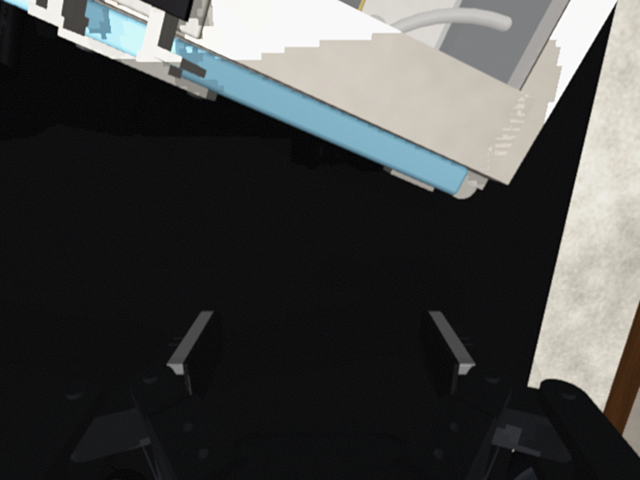

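```bash
python3 - <<'E'
import cv2,numpy as np
a=cv2.imread('pics/scene0.png')[190:370,310:490]; b=cv2.imread('pics/side0.png')[225:345,160:380]
cv2.imwrite('pics/za.png',cv2.resize(a,None,fx=3.3,fy=3.3,interpolation=cv2.INTER_CUBIC))
cv2.imwrite('pics/zb.png',cv2.resize(b,None,fx=3.6,fy=3.6,interpolation=cv2.INTER_CUBIC))
from h import pts,onplane
for n in('scene0','side0'):
    d=dict(np.load(f'pics/{n}.npz')); hsv=cv2.cvtColor(d['image'],cv2.COLOR_RGB2HSV);H,S,V=cv2.split(hsv)
    print(n,d['fx'],[np.round(onplane(d,*p,0.24)[:2],3) for p in ([(474,248),(402,352),(326,283)] if n=='scene0' else [(168,283),(248,238),(367,275),(293,332)])])
    for c,m in(('blue',(H>105)&(H<130)&(S>170)&(V>60)),('red',((H<6)|(H>174))&(S>170)&(V>80))):
        k,lab,st,ce=cv2.connectedComponentsWithStats(m.astype(np.uint8))
        for i in range(1,k):
            if st[i,4]>12:
                P=pts(d,lab==i)
                print(c,st[i],ce[i].round(1), np.median(P,0).round(3) if len(P) else None, P.max(0).round(3) if len(P) else 0, P.min(0).round(3) if len(P) else 0)
E
```

```text
scene0 470.92646741014727 [array([0.553, 0.423]), array([0.879, 0.277]), array([0.745, 0.061])]
blue [167 173  11  11  85] [172.  178.2] [ 0.454 -0.514  0.152] [ 0.475 -0.495  0.159] [ 0.324 -0.621 -0.009]
blue [368 234   9  13  66] [372.6 240.1] [0.606 0.156 0.266] [0.621 0.165 0.285] [0.6   0.143 0.249]
blue [358 247  10  11  48] [362.7 252. ] [0.653 0.137 0.276] [0.659 0.149 0.285] [0.643 0.122 0.257]
red [197 160  11   9  73] [202.1 163.8] [ 0.373 -0.442  0.147] [ 0.391 -0.427  0.153] [ 0.246 -0.541 -0.006]
red [392 202  10  15  85] [396.5 208.6] [0.495 0.203 0.264] [0.507 0.222 0.287] [ 0.272  0.19  -0.008]
red [383 216   9  10  45] [387.2 221.1] [0.542 0.184 0.273] [0.547 0.195 0.284] [0.535 0.171 0.255]
side0 592.1582765150615 [array([0.839, 0.306]), array([0.742, 0.092]), array([0.456, 0.184]), array([0.558, 0.402])]
blue [391 181   9   6  36] [395.2 182.8] [ 0.458 -0.503  0.156] [ 0.472 -0.49   0.159] [ 0.446 -0.524  0.149]
blue [279 234   8   5  19] [282.3 236.1] [0.648 0.137 0.282] [0.787 0.147 0.285] [ 0.643 -0.358  0.004]
blue [298 240   8   7  21] [301.3 242.9] [0.602 0.157 0.282] [0.607 0.169 0.285] [0.597 0.143 0.278]
blue [280 245   8   6  18] [283.3 248.2] [0.645 0.147 0.255] [0.651 0.152 0.258] [0.64  0.127 0.254]
red [416 194  11   8  63] [421.  197.5] [ 0.373 -0.434  0.147] [ 0.397 -0.419  0.154] [ 0.358 -0.774 -0.001]
red [325 250   8  10  35] [328.4 253.5] [0.539 0.186 0.281] [0.632 0.199 0.285] [ 0.532 -0.307 -0.003]
red [345 257   9   8  34] [349.2 260.4] [0.492 0.202 0.281] [0.557 0.218 0.284] [ 0.485 -0.285 -0.002]
red [326 262   7   8  30] [329.1 265.8] [0.534 0.193 0.255] [0.541 0.201 0.258] [0.53  0.177 0.25 ]
red [341 266   6   9  20] [343.8 271.3] [0.501 0.212 0.256] [0.506 0.216 0.275] [0.496 0.204 0.252]
```

```bash
sleep 1
```

```text
(no output)
```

View pics/za.png

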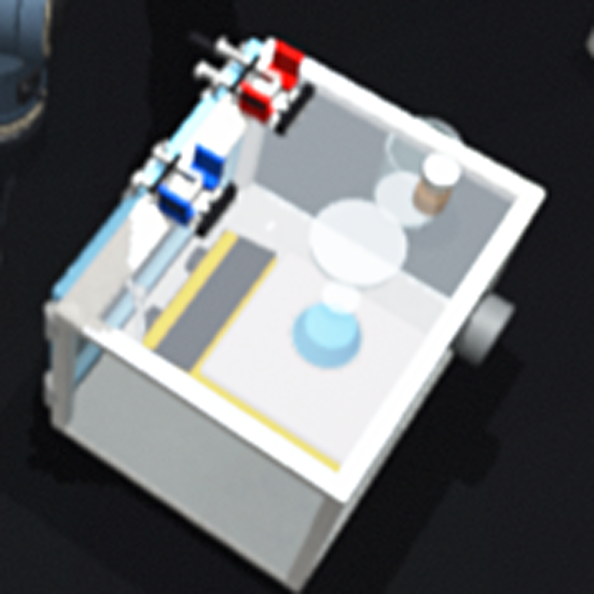

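View pics/zb.png

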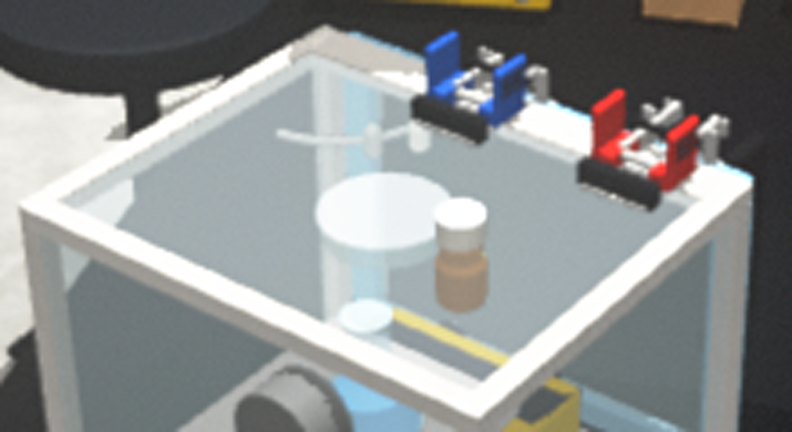

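The cabinet is turned about 66°. The blue catch is near (0.625, 0.147) and the red one near (0.516, 0.194), on the robot's side, so the hinge is at the far end. I'll refine these positions from the wrist camera.

```bash
python3 - <<'E'
from h import *
yaw=np.deg2rad(-24)
xh=np.array([.407,.914])
p=np.array([.60,.155])-0.10*xh
robot.goto([*p,.42],[np.pi,0,yaw])
d=snap('wrist','w1'); print(robot.sense()['t'],robot.sense()['tcp_pos'])
hsv=cv2.cvtColor(d['image'],cv2.COLOR_RGB2HSV);H,S,V=cv2.split(hsv)
for c,m in(('blue',(H>105)&(H<130)&(S>170)&(V>60)),('red',((H<6)|(H>174))&(S>170)&(V>80))):
    k,lab,st,ce=cv2.connectedComponentsWithStats(m.astype(np.uint8))
    for i in range(1,k):
        if st[i,4]>60:
            P=pts(d,lab==i); T=P[abs(P[:,2]-.282)<.004]
            print(c,st[i],ce[i].round(1), np.median(P,0).round(3),len(T), T.mean(0).round(4), onplane(d,*ce[i],.282).round(4))
E
```

```text
1.0917 [0.55937993 0.0629336  0.41809644]
blue [318  81  20  41 613] [326.3 100.8] [0.605 0.155 0.281] 318 [0.6021 0.1544 0.2823] [0.6049 0.1534 0.282 ]
blue [369  80  27  41 824] [383.3  99.8] [0.645 0.138 0.267] 319 [0.6473 0.1353 0.2822] [0.6428 0.1373 0.282 ]
red [ 152   85   39   40 1121] [170.  104.6] [0.495 0.201 0.267] 327 [0.4926 0.2003 0.2817] [0.5001 0.1973 0.282 ]
red [218  84  23  41 460] [228.1 103.6] [0.538 0.182 0.282] 330 [0.5381 0.1812 0.282 ] [0.539  0.1807 0.282 ]
```

View pics/w1.png

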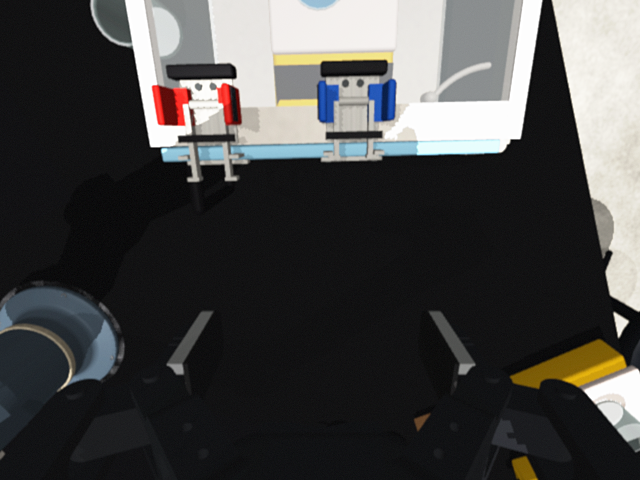

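```bash
python3 - <<'E'
from h import *
yaw=np.deg2rad(-22.8); o=[np.pi,0,yaw]
b=[.6247,.1459]
robot.grip(0.87,30)
robot.goto([*b,.36],o)
print(robot.move_straight([*b,.261],vel=.1,contact_N=8), robot.sense()['tcp_pos'])
snap('side','s1'); snap('wrist','w2')
robot.grip(0.0,30)
s=robot.sense();print(s['opening'],s['wrist_force'],s['t'])
robot.sleep(.3)
d=snap('wrist','w3'); snap('side','s2')
E
python3 -c "
import cv2,numpy as np
a=[cv2.imread(f'pics/{n}.png')[200:320,240:390] for n in('s1','s2')]
cv2.imwrite('pics/z1.png',cv2.resize(np.hstack(a),None,fx=2.6,fy=2.6,interpolation=cv2.INTER_CUBIC))
b=[cv2.resize(cv2.imread(f'pics/{n}.png'),(400,300)) for n in('w2','w3')]
cv2.imwrite('pics/z2.png',np.hstack(b))"
```

```text
False [0.62515746 0.14603314 0.26185751]
0.37576546103113256 [-3.3304838   0.4254307   8.75925493] 3.6167
```

View pics/z1.png

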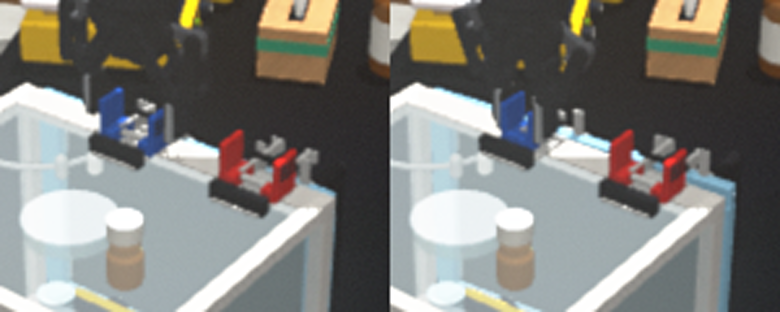

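View pics/z2.png

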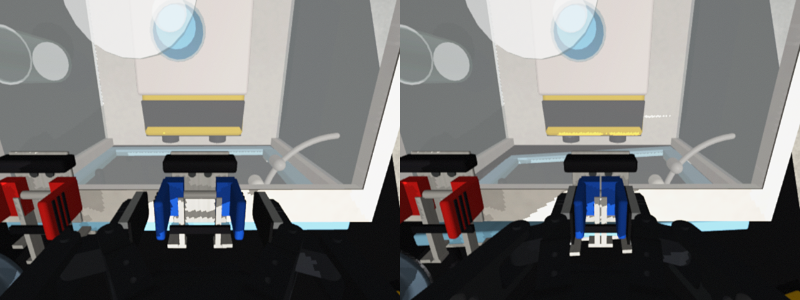

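The blue tabs are fully in (opening 0.376), and the gate's pale blue edge now stands out from the front near (730,190) in the right half of the side crop. The gate is ajar on the safety catch. Next is red.

```bash
python3 - <<'E'
from h import *
yaw=np.deg2rad(-22.8); o=[np.pi,0,yaw]
b=[.6249,.1459]; r=[.5156,.1918]
robot.grip(0.87)
robot.move_straight([*b,.36],vel=.15)
robot.move_straight([*r,.36],vel=.15)
print(robot.move_straight([*r,.264],vel=.1,contact_N=8), robot.sense()['tcp_pos'])
snap('side','s3')
robot.grip(0.0,30)
s=robot.sense();print(s['opening'],s['wrist_force'],s['t'])
robot.sleep(.4)
snap('side','s4')
robot.grip(0.87)
robot.move_straight([*r,.36],vel=.15)
xh=np.array([.3875,.9219])
robot.move_straight([*(np.array([.53,.10])-.10*xh),.42],vel=.2)
snap('wrist','w4');snap('scene','c4');snap('side','s5');print(robot.sense()['t'])
E
python3 -c "
import cv2,numpy as np
a=[cv2.imread(f'pics/{n}.png')[220:360,260:390] for n in('s3','s4','s5')]
cv2.imwrite('pics/z3.png',cv2.resize(np.hstack(a),None,fx=2,fy=2,interpolation=cv2.INTER_CUBIC))"
```

```text
False [0.51607554 0.19197076 0.26470691]
0.3747471301563842 [-7.56664189 -0.39676486 11.33763374] 7.8667
10.8667
```

View pics/z3.png

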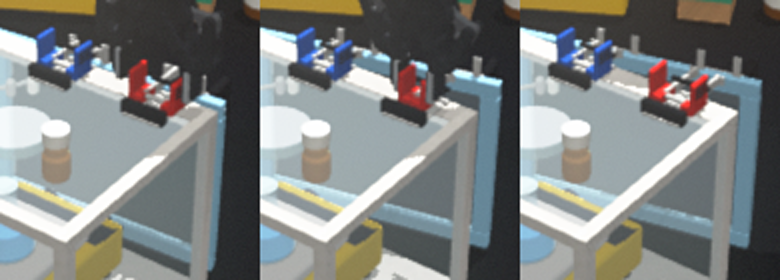

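View pics/w4.png

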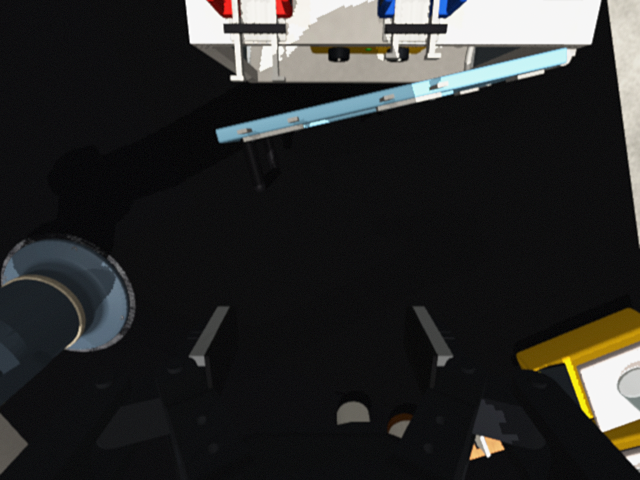

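The gate is free and resting about 0.2 rad out. The black handle's top shows around (258,165), with the bar end near (262,187). Now I'll measure the gate line and the handle.

```bash
python3 - <<'E'
from h import *
d=dict(np.load('pics/w4.npz'))
im=d['image']; c=im[100:210,200:310]; c=np.clip(c.astype(float)*4,0,255).astype(np.uint8)
cv2.imwrite('pics/z4.png',cv2.resize(c,None,fx=5,fy=5,interpolation=cv2.INTER_CUBIC)[:,:,::-1])
H,S,V=cv2.split(cv2.cvtColor(im,cv2.COLOR_RGB2HSV))
P=pts(d,(H>90)&(H<108)&(S>60)&(V>90)); P=P[abs(P[:,2]-.236)<.004]
l=cv2.fitLine(P[:,:2].astype(np.float32),cv2.DIST_L2,0,.01,.01).ravel(); print(l,len(P))
k=(P[:,:2]-l[2:])@l[:2]; print(l[2:]+l[:2]*k.min(),l[2:]+l[:2]*k.max())
th=np.deg2rad(67.2); xh=np.array([np.cos(th),np.sin(th)]); yh=np.array([-xh[1],xh[0]])
for m,L in(([.6249,.1454],.135),([.5156,.1915],.255)): print('hinge',np.array(m)-.036*xh-L*yh)
a=np.arctan2(*l[:2][::-1]); print('gate ang', (np.rad2deg(a)%180), (a%np.pi-np.pi/2-th))
B=pts(d,(V<60)&(np.indices(V.shape)[0]>140)&(np.indices(V.shape)[0]<200)&(np.indices(V.shape)[1]>230)&(np.indices(V.shape)[1]<300))
T=B[(B[:,2]>.216)&(B[:,2]<.235)]; print(len(T),T.min(0),T.max(0),T.mean(0))
E
```

```text
[ 0.9828401  -0.1844595   0.5527675   0.09265621] 3277
[0.43667269 0.11444489] [0.73072436 0.05925726]
hinge [0.73540096 0.05989832]
hinge [0.73672454 0.05949645]
gate ang 169.37038 0.21241327211690275
612 [0.44535581 0.0539841  0.21785753] [0.4640021  0.10236524 0.23497789] [0.4552     0.07762201 0.23274985]
```

View pics/z4.png

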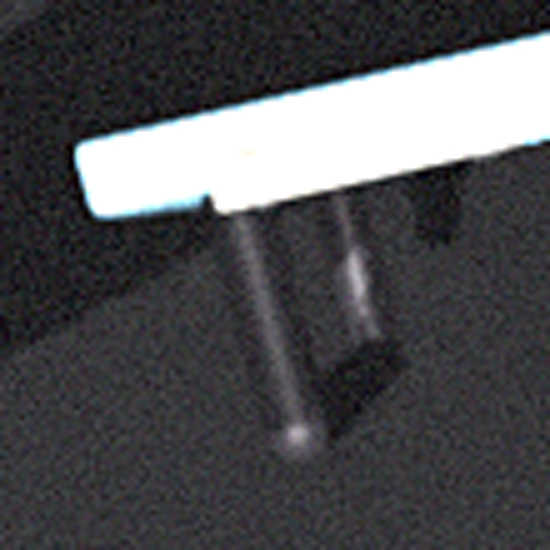

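```bash
cat >> h.py <<'E'
HN=np.array([.736,.0597]); TH=np.deg2rad(67.2)
def hp(g,L=.280):
    a=TH+g; xh=np.array([np.cos(a),np.sin(a)]); yh=np.array([-xh[1],xh[0]])
    return HN+L*yh-.051*xh, a-np.pi/2
E
python3 - <<'E'
from h import *
d=dict(np.load('pics/w4.npz')); print('bar head',onplane(d,259.6,187.4,.228))
p,y=hp(.212); print(p,np.rad2deg(y))
for g in (.212,.6,1.0,1.3,1.5):
    q,yy=hp(g); print(g,q,robot.inverse_kinematics([*q,.207],[np.pi,0,yy]))
robot.grip(.6,60)
robot.goto([*p,.33],[np.pi,0,y])
print(robot.move_straight([*p,.207],vel=.1,contact_N=8), robot.sense()['tcp_pos'])
robot.grip(0,60)
s=robot.sense();print(s['opening'],s['wrist_force'],s['t'])
snap('side','s6');snap('wrist','w6')
E
```

```text
bar head [0.4502634  0.05849657 0.228     ]
[0.45139799 0.0613414 ] -10.653294743226544
0.212 [0.45139799 0.0613414 ] [-0.21457188  0.15061513 -0.01458613  2.07311139  0.00275522  0.91788375
 -0.41660178]
0.6 [ 0.47193214 -0.04645632] [-0.06777876  0.17838838  0.08711229  2.04002128 -0.01934756  0.92393526
  0.23168429]
1.0 [ 0.53411661 -0.14090931] [ 0.07209472  0.30329625  0.13527847  1.87493122 -0.04896741  0.96653232
  0.83116992]
1.3 [ 0.60241753 -0.19161002] [ 0.1586971   0.42819587  0.11228733  1.68706726 -0.05431931  1.02936308
  1.19100008]
1.5 [ 0.65500788 -0.21313929] [ 0.20730492  0.51751146  0.06788029  1.54008463 -0.03794953  1.08528459
  1.38609981]
False [0.45186057 0.06145777 0.20757232]
0.12133372997925922 [-4.21734744  0.56881226  6.11138502] 13.5667
```

View pics/s6.png

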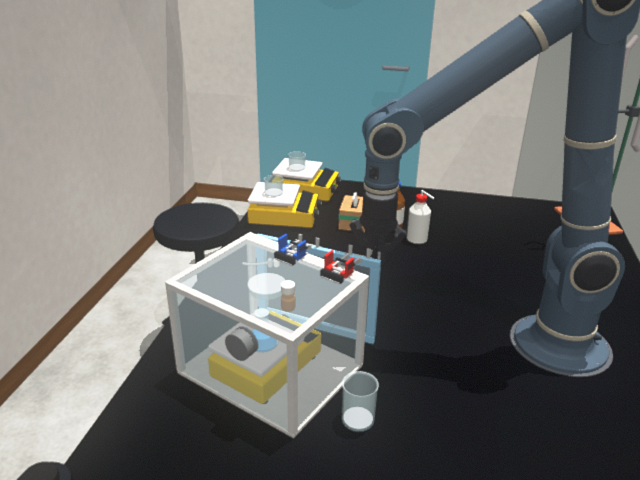

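View pics/w6.png

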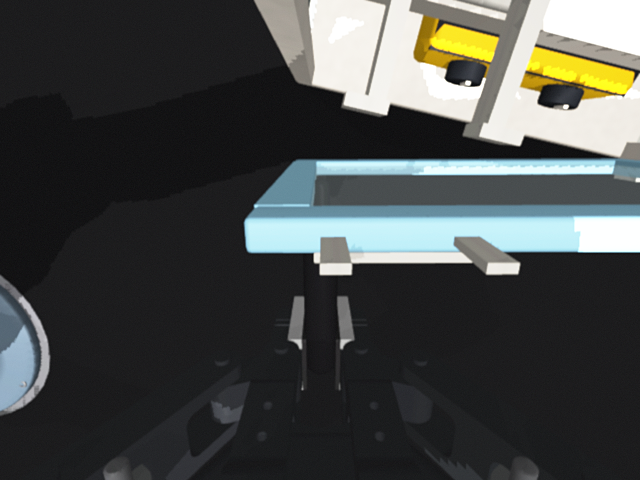

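The pads hold the bar (opening 0.12, about 12 mm), with the handle's leg running between them at about (320,320). Now I'll swing the gate along its arc.

```bash
python3 - <<'E'
from h import *
for g in np.arange(.28,1.46,.08):
    p,y=hp(g); robot.move_straight([*p,.207],vel=.08,attitude=[np.pi,0,y])
    s=robot.sense(); print(round(g,2),s['opening'].__round__(3),np.round(s['wrist_force'],1),round(np.linalg.norm(np.array(s['tcp_pos'])[:2]-p),4),round(s['t'],1))
    if np.linalg.norm(s['wrist_force'])>50 or s['opening']<.08: print('STOP');break
snap('scene','c7');snap('side','s7');snap('wrist','w7')
E
```

```text
0.28 0.127 [-4.   8.8  5.3] 0.0038 14.1
0.36 0.126 [-3.6 -3.   5. ] 0.0015 14.5
0.44 0.123 [-2.9 -6.1  4.8] 0.0019 14.9
0.52 0.121 [-4.7 -0.3  6.1] 0.0007 15.4
0.6 0.122 [-5.1 -0.7  7.7] 0.0006 15.8
0.68 0.122 [-5.  -1.3  8.6] 0.0006 16.2
0.76 0.123 [-6.2 -0.4  7.9] 0.0005 16.7
0.84 0.123 [-4.8 -0.9  7. ] 0.0005 17.1
0.92 0.124 [-5.6 -0.6  6.5] 0.0004 17.5
1.0 0.12 [-5.1 -0.4  7.8] 0.0004 18.0
1.08 0.126 [-4.4 -0.8  7. ] 0.0003 18.4
1.16 0.124 [-4.6 -1.1  6.7] 0.0003 18.8
1.24 0.124 [-4.3 -0.3  7.1] 0.0003 19.3
1.32 0.125 [-4.5 -1.4  6.2] 0.0003 19.7
1.4 0.124 [-5.6 -0.3  5.5] 0.0004 20.1
```

```bash
sleep 1
```

```text
(no output)
```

View pics/w7.png

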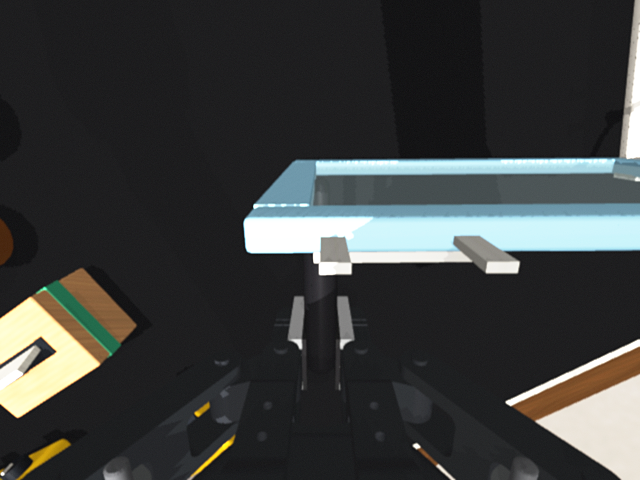

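View pics/c7.png

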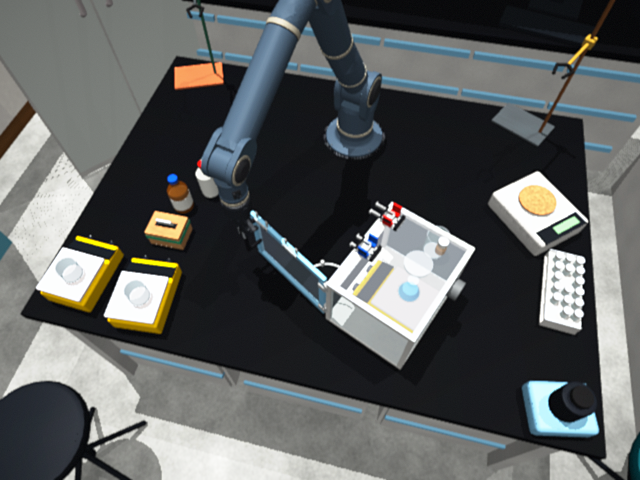

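The gate is at about 1.4 rad with the grip unchanged, and the carton and bottles are clear. I'll nudge it closer to square and check the angle.

```bash
python3 - <<'E'
from h import *
p,y=hp(1.5); robot.move_straight([*p,.207],vel=.06,attitude=[np.pi,0,y]); robot.sleep(.5)
d=snap('wrist','w8')
H,S,V=cv2.split(cv2.cvtColor(d['image'],cv2.COLOR_RGB2HSV))
P=pts(d,(H>90)&(H<108)&(S>60)&(V>90)); P=P[abs(P[:,2]-.236)<.004]
l=cv2.fitLine(P[:,:2].astype(np.float32),cv2.DIST_L2,0,.01,.01).ravel()
print('gate',(np.arctan2(l[1],l[0])%np.pi)-(np.pi/2+TH)%np.pi, np.pi)
a=dict(np.load('pics/scene0.npz'));b=snap('scene','c8');c=dict(np.load('pics/side0.npz'));e=snap('side','s8')
cv2.imwrite('pics/z8.png',np.hstack([cv2.resize(np.vstack([c['image'][170:450,140:500],e['image'][170:450,140:500]]),None,fx=1,fy=1)])[:,:,::-1])
s=robot.sense();print(s['t'],s['opening'],s['wrist_force'],np.abs(s['joint_velocities']).max())
E
```

```text
gate -1.648067231123001 3.141592653589793
21.55 0.12404667518647149 [-4.51707077  0.07220715  6.14253223] 0.0013761038756192382
```

View pics/z8.png

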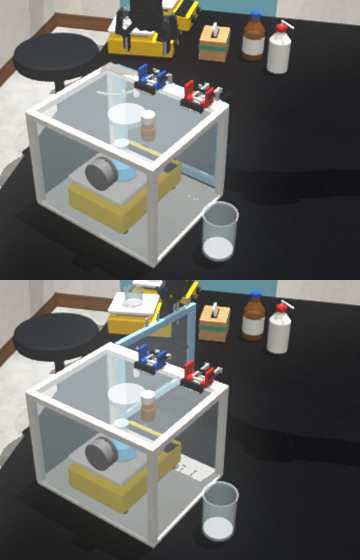

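The measured gate angle is π − 1.648 = 1.49 rad. In the side view before and after, the bystanders haven't moved, and the fingers still grip the bar. I'm handing it in.

```bash
python3 -c "
from plant import robot
print(robot.close_job())"
```

```text
the job is handed in; nothing more can be done
None
```

The gate stands open at about 1.49 rad (85°), nearly square to the front, with the gripper still pinching the handle bar. I handed the job in at about 21.6 s, and no verdict was reported.

- **Sequence:** I squeezed the blue main catch, and the gate sprang ajar onto the safety catch, as seen in the side view. I then squeezed the red catch, and the gate sprang out to 0.21 rad. I pinched the handle from above and swung the gate over its detent along the arc.
- **Last checks:** The gate angle comes from the last wrist image. The gripper stayed at opening 0.124 around the 12 mm bar, and the arm was at rest.
- **Bystanders:** Side views from before and after show the flask, vial, dish, beaker, bottles and carton where they began. I compared these by eye and did not measure them.
- **Forces:** The wrist readings I took stayed at roughly 14 N or below. A steady few newtons showed in free swing, probably sensor offset or load. I did not measure the finger force on the gate directly. No check failed.

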